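Lock the rotator disc with its bar

TASK

The grey bench rotator has to be locked before it is moved. Push its disc round (two studs stand on it for this) until the groove across the disc lines up with the lock bar, then push the bar (it has an upright post for this) through the groove until its nose is fully home against the stop in the keeper on the far side. Only push with the fingers: do not close or straddle them round a stud or the post, lift nothing, and leave the things standing around where they are.

Things in the scene. Friction and masses are not known exactly. Their poses are not given: they have to be found in the camera images.
- unit: the rotator, fixed to the bench: grey housing 345 x 130 x 30 mm carrying disc, bar channel and keeper. Origin on the bench (z = 0) under the disc's axis; +x is the way the bar is pushed, z up. Housing from x = -245 to +100, y = -65 to +65 mm. Bar channel on the x axis from x = -237 to -54 mm, bed 42.5 mm and rail tops 50 mm above the bench, 23 mm between the rails
- disc (a joint): turn of the disc about its vertical axis, rad, growing anticlockwise from above; at 0 and at pi the groove is in line with the bar. Turns both ways (-3.2 to 6.4) and stays where left (about 4 N at a stud). Steel, 100 mm diameter, groove 26 mm wide right across it between two raised half-moons. In line within about 0.1 rad the bar's tapered nose enters; closer is better
- disc_axis (a point): point on the disc's axis, level with the top of the half-moons, 57 mm above the bench; the groove's floor lies 15 mm below it
- stud_a (a point): middle of the top of a dark upright stud on one half-moon: 12 mm diameter, 30 mm tall, top 87 mm above the bench, 33 mm from the disc's axis, seen from the axis at right angles to the groove (on the unit's +y side when the joint is 0). The point's x axis runs along the groove
- stud_b (a point): the same stud on the other half-moon, opposite stud_a
- strap (a point): middle of the top of the aluminium strap that bridges the channel beside the disc, 63 mm above the bench; 10 mm long, 44 mm across. The bar passes under it
- keeper_stop (a point): middle of the inner face of the end stop inside the keeper, 85 mm beyond the disc's axis and 50 mm above the bench; the keeper is an aluminium bridge 33 mm long, 48 mm across, top 63 mm above the bench, open towards the disc
- lock_bar: loose bare steel bar 170 x 20 x 12 mm lying in the channel, about 0.3 kg. Origin: centre of its underside; +x to its tapered nose (85 mm from the origin), z up. Starts drawn back, origin 142 to 152 mm behind the disc's axis; fully home the origin is at the disc's axis (unit x = 0) and the nose touches the stop. Sliding takes about 2 N. A disc out of line blocks it
- post_top (a point): middle of the top of the bar's upright post: 16 mm (along the bar) x 20 mm, 33 mm tall above the bar, top 88 mm above the bench, 77 mm behind the bar's origin; its back face is flush with the rear end of the bar, 8 mm behind this point
- bottle_100: bystander: small clear bottle with a blue cap, 56 mm diameter, 105 mm tall, origin under its centre
- block_c: bystander: violet moulded tube block 62 x 62 x 48 mm, origin under its centre
- timer: bystander: white bench timer 62 x 66 x 19 mm, origin under its centre
- tape_roll: bystander: roll of tape lying flat, 65 mm diameter, 19 mm tall, origin under its centre
- orange_bottle: bystander: orange squeeze bottle with black spout, 65 mm diameter, 126 mm tall, origin under its centre
- tube_note: bystander: capped sample tube lying on the bench, 102 mm long, 17 mm thick, origin under its centre
Mind the look-alikes: they are no part of the job. There is more than one size of the lock_bar; the job needs the larger.

How it is judged:
By the outcome, as a careful person would: the job done as asked, in the order asked, and still so for the second after the job is handed in, with the robot touching nothing.
It also fails if it takes over 51 s, if anything falls off the work surface, if the arm or the gripper's body presses on something with over 40 N, if the wrist force passes 120 N, or if a joint passes its speed limit or range.

ROBOT

A 6-joint arm with a two-finger parallel gripper is mounted at the origin on a cart in front of the work surface, level with it; the furniture and walls round the work are solid. World frame = base frame: x ahead of the robot, y to its left, z up, the work surface at z = 0. Lengths are in m, angles in rad, forces in N, time in s.
With the tool pointing down it reaches from about 0.35 to 0.975 m from the base axis. Payload 4.9 kg.
Tool frame: the origin (TCP) lies at the centre of the arm's flange, where the gripper is bolted on; the fingertips stand 173 mm ahead of it and the grasp point (between the pads) lies 155 mm ahead of it (ctrl.finger_overhang is the distance from the TCP to the fingertips, in m); z points along the fingers, y is the direction in which the jaws open and shut (so a half turn about z gives the same grasp; the last joint's range is limited). The gripper opens to 85 mm and grips with 20 to 120 N. Pads are 22 mm wide; open, the fingers measure 114 mm over their backs; the gripper's body (76 mm by 85 mm) begins 54 mm behind the grasp point. The pads swing forward as they close: fully open they stand 13 mm farther back than shut.
Start: joints at [1.131, 0.053, 1.613, -0, 1.476, -0.119], TCP at [0.197, 0.593, 0.405] pointing down, gripper open.
Joint ranges: [-3.01, 3.01], [-1.01, 2.22], [0.06, 2.58], [-1.02, 4.17], [0.09, 2.62], [-3.14, 3.14]. Speed limits (rad/s): [2.57, 2.57, 3.14, 3.14, 3.14, 3.14].

INTERFACE

Orientations are given as a rotation vector (axis times angle).
In Python, from station import ctrl, eyes, spotter gives the robot as it stands.
- The arm moves only by the shell command python3 -m crank 'ROWS' [FORCE]. ROWS is JSON, a list of rows, each a list of 7 numbers: the turn, a rotation vector about the tool's x, y, z in rad, then the shift along the tool's x, y, z in mm, then the closure, from -1 (fully open) to 1 (shut). A call has 1 to 8 rows; each row shifts and turns the pose as measured when the row begins, along the tool's axes as they then stand; what a row does not reach is not made up. A row lasts 1/12 s, in which the tool goes at most 41.7 mm and 7.16 degrees, less where a joint would pass 70% of its speed; a pose out of reach is approached as far as the arm can. A call is refused whole if a number of a shift passes 41.7 or a number of a turn 0.125, either way. A call with a gripper value outside its range is refused whole. The fingers move at their own pace and stop on an object; FORCE is the grip in N (left out, the last holds). Time passes only in rows, so rows that do not move let the fingers close. It gives the time, the measured TCP pose, the force and the opening at its end, in the units of the state.
- ctrl.get_obs(): the state, without advancing time (a new reading comes with each control period).
- eyes.get_image(name): name is "side" or "top"; returns a dict with "image" (400x640x3 uint8, red, green, blue), "vertical_fov" (degrees; the focal length in pixels is half the picture's height over the tangent of half this angle, whatever the lens; pixels are square), "cx", "cy" (the principal point, pixels), "dist" ([k1, k2, p1, p2, k3] as OpenCV has them; the pictures are not rectified), "rvec" (rotation vector, rad) and "tvec" (3), from world to camera coordinates, as OpenCV has them. Camera axes: x right, y down, z forward; pixel columns grow to the right and rows downward; lengths in m; the calibration is good to about 2 mm. A picture is of the moment at which its call begins. There is no depth.
- ctrl.finish_job(): hands the job in, once; it reports no verdict.
Trained networks look in a picture, given as the dict that the camera call returned (one of the last four; its "shot" number tells which), for a name from the list of things; names that differ only in an ending like _2 or _b are one class to them, and where a whole thing is asked for, a point or a joint stands for the part that bears it (a point fixed in the world has none). Each returns a list of dicts, best first, with "confidence" (0 to 1); they miss things now and then, are a little off and sometimes report something else, mostly with a low value. They report only what shows in the picture. A call takes as long as a camera call. They do not tell look-alikes from the thing itself.
- spotter.look_for(query, picture): "centre" ([x, y, z] in m, in world coordinates, good to about 4 mm: the middle of the surface that is visible of it).
- spotter.outline_of(query, picture): "region" (400x640 bool, what is visible of it).
- spotter.mark_of(query, picture): "centre" ([x, y, z] in m, in world coordinates, good to about 4 mm: a listed point, or the origin of a listed thing).
The state is a dict: "t": time; "q": joint angles; "dq": joint speeds; "effort": joint torques, N m; "tool_pos": TCP position; "tool_rot": TCP orientation; "contact_force": force on the tool from outside, world axes, zero at the start; "wrist_torque": the same for the moment, N m; "opening": finger opening in m.
Only numpy, scipy, OpenCV 4.12 (cv2) and the standard library are available. Lean on these libraries where they do the work, as an engineer would, in place of code of your own. Each camera call takes 0.05 s, during which the arm holds its last target.

## Working session

There is one attempt and no reset: what is moved stays moved. The work goes in short steps, Python scripts to look and compute and a shell command to move; the robot and the scene stay as the last step left them, time stands still between calls to the robot, and variables do not carry over. Pictures are saved under pics/ and viewed, and the job is handed in when it is done.

```bash
ls; mkdir -p pics
python3 - <<'E'
from station import ctrl, eyes, spotter
import cv2
o=ctrl.get_obs(); print(o)
for n in ("side","top"):
    p=eyes.get_image(n); cv2.imwrite(f"pics/{n}0.png",p["image"][:,:,::-1])
    print(n,{k:p[k] for k in p if k!="image"})
    for q in ["disc_axis","stud_a","stud_b","strap","keeper_stop","lock_bar","post_top","unit"]:
        try: print(q,[(r["centre"].round(4).tolist() if hasattr(r["centre"],'round') else r["centre"],round(r["confidence"],2)) for r in spotter.mark_of(q,p)])
        except Exception as e: print(q,e)
print(ctrl.get_obs()["t"], ctrl.finger_overhang)
E
```

```text
pics
{'t': 0.0, 'q': array([ 1.13099670e+00,  5.33731368e-02,  1.61431600e+00, -3.59169486e-06,
        1.47600733e+00, -1.18959840e-01]), 'dq': array([ 0.00070955, -0.00013149,  0.0002435 , -0.00023956,  0.00047553,
        0.00160771]), 'effort': array([ 7.76980869e-04, -3.93667710e+01, -3.70184541e+01, -1.27832055e-05,
        6.74498384e-03, -1.27276451e-05]), 'tool_pos': array([0.19696155, 0.59286641, 0.40343941]), 'tool_rot': array([-0.50172224, -3.10068474,  0.0031775 ]), 'contact_force': array([-0.15137652,  0.37841803,  0.01986251]), 'wrist_torque': array([ 0.03598174, -0.01314095, -0.0484283 ]), 'opening': 0.08529048189060832}
side {'vertical_fov': 54.19653242707649, 'cx': 315.12476172493456, 'cy': 201.39174711377765, 'dist': array([-0.00016799,  0.        ,  0.        ,  0.        ,  0.        ]), 'rvec': array([ 2.06284444, -0.36336997,  0.20973247]), 'tvec': array([-0.51083455,  0.16611851,  0.87532046]), 'shot': 1}
disc_axis [([0.5608, -0.0014, 0.0568], 0.77), ([0.4274, 0.047, -0.0005], 0.69)]
stud_a [([0.5761, -0.0353, 0.0887], 0.84), ([0.5494, 0.0249, 0.0862], 0.58)]

[... 519 characters left out ...]
0714, 'dist': array([-0.06084704,  0.        ,  0.        ,  0.        ,  0.        ]), 'rvec': array([ 2.09152074, -2.10630409,  0.24659553]), 'tvec': array([0.02725131, 0.55697521, 1.22127053]), 'shot': 2}
disc_axis [([0.5645, -0.0049, 0.0576], 0.64)]
stud_a [([0.5694, -0.0331, 0.0858], 0.98), ([0.55, 0.0304, 0.0885], 0.58)]
stud_b [([0.5694, -0.0331, 0.0858], 0.98), ([0.55, 0.0304, 0.0885], 0.58)]
strap [([0.5476, -0.0605, 0.0599], 0.8)]
keeper_stop [([0.5844, 0.0796, 0.049], 0.82)]
lock_bar [([0.3566, -0.3102, 0.0004], 0.62), ([0.5275, -0.152, 0.0403], 0.54)]
post_top [([0.5067, -0.2302, 0.0877], 0.71), ([0.3249, -0.3464, 0.0266], 0.5)]
unit [([0.5619, 0.0011, -0.0001], 0.83)]
0.9 0.1734
```

View pics/side0.png

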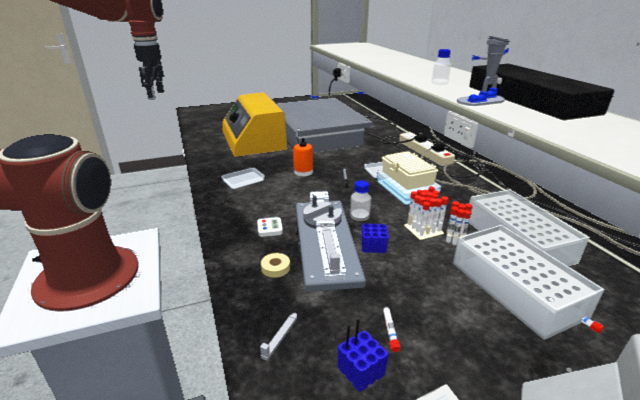

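View pics/top0.png

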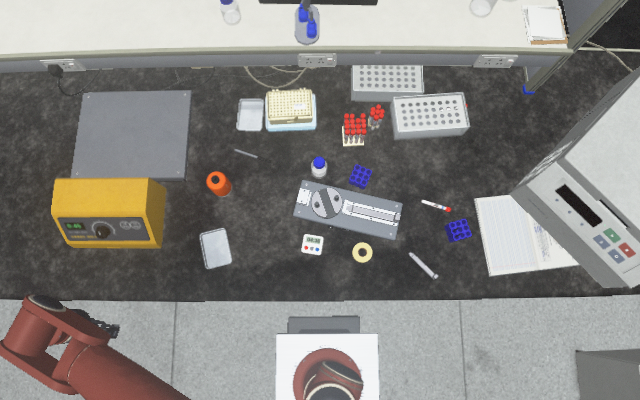

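Side view: unit centred near (325,225), with the smaller look-alike bar at (278,335). Top view: disc at (326,202), bar post end near (395,220), look-alike at (423,265). I'll zoom in to measure these.

```bash
cat > h.py <<'E'
import numpy as np, cv2
from station import ctrl, eyes, spotter
from scipy.spatial.transform import Rotation as R
def cam(p):
    f=200/np.tan(np.radians(p["vertical_fov"]/2)); K=np.array([[f,0,p["cx"]],[0,f,p["cy"]],[0,0,1]])
    return K,p["dist"],p["rvec"],p["tvec"]
def proj(p,X):
    K,d,r,t=cam(p); return cv2.projectPoints(np.atleast_2d(np.array(X,float)),r,t,K,d)[0].reshape(-1,2)
def ray(p,uv,z):
    K,d,r,t=cam(p); n=cv2.undistortPoints(np.array([[uv]],float),K,d).ravel()
    M=cv2.Rodrigues(r)[0]; C=-M.T@t; v=M.T@np.array([n[0],n[1],1]); return C+v*(z-C[2])/v[2]
def crop(p,c,w,h,s,name):
    x0,y0=int(c[0]-w/2),int(c[1]-h/2)
    im=cv2.resize(p["image"][y0:y0+h,x0:x0+w,::-1],None,fx=s,fy=s,interpolation=cv2.INTER_CUBIC)
    cv2.imwrite("pics/"+name,im); return x0,y0
E
python3 - <<'E'
from h import *
t=eyes.get_image("top"); s=eyes.get_image("side")
import pickle; pickle.dump((t,s),open("p0.pkl","wb"))
print(crop(t,(348,208),120,80,6,"t1.png")); print(crop(s,(330,240),90,110,5,"s1.png"))
E
```

```text
(288, 168)
(285, 185)
```

View pics/t1.png

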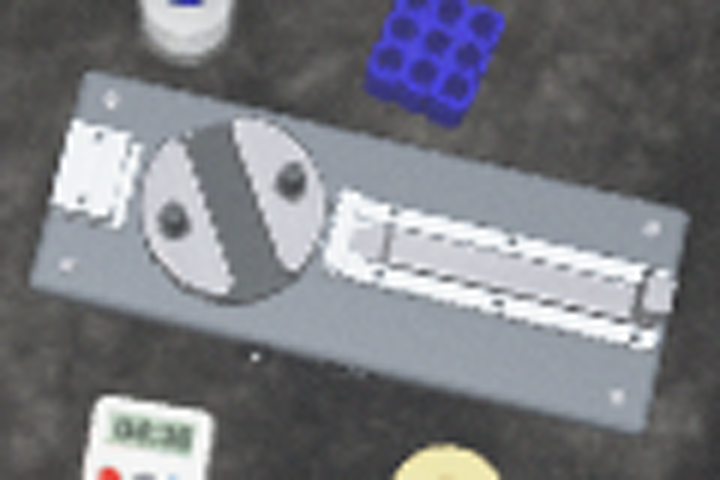

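View pics/s1.png

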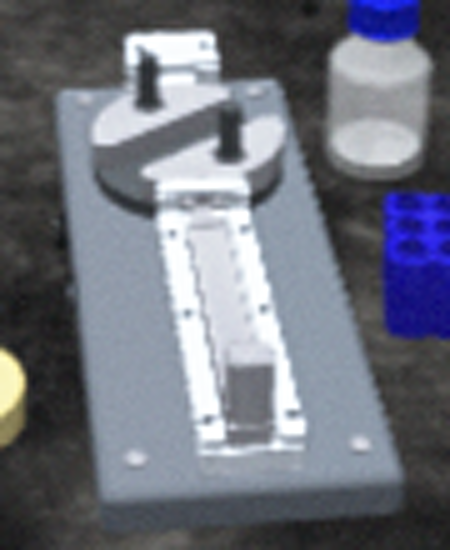

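Run:
```python
from h import *
import pickle; t,s=pickle.load(open("p0.pkl","rb"))
T=lambda x,y:(288+x/6-.4,168+y/6-.4); S=lambda x,y:(285+x/5-.4,185+y/5-.4)
P=[]
for n,c,z,L in [("c+-",(90,72),.03,(100,-65)),("c--",(688,215),.03,(-245,-65)),("c-+",(640,430),.03,(-245,65)),("c++",(35,285),.03,(100,65)),("screw",(110,98),.03,None),("screw",(652,227),.03,None),("screw",(617,396),.03,None),("screw",(67,264),.03,None),
  ("stA",(292,172),.087,None),("stB",(173,208),.087,None),("post",(660,290),.088,None)]:
    print(n,ray(t,T(*c),z).round(4))
print("side")
for n,c,z in [("screw",(135,458),.03),("screw",(360,443),.03),("screw",(254,91),.03),("screw",(85,99),.03),("stA",(231,100),.087),("stB",(147,55),.087),("post",(249,355),.088)]:
    print(n,ray(s,S(*c),z).round(4))
```

```text
c+- [0.6444 0.0761 0.03  ]
c-- [ 0.5606 -0.2523  0.03  ]
c-+ [ 0.4421 -0.2199  0.03  ]
c++ [0.524  0.1057 0.03  ]
screw [0.6293 0.065  0.03  ]
screw [ 0.5539 -0.232   0.03  ]
screw [ 0.4606 -0.2083  0.03  ]
screw [0.5355 0.0884 0.03  ]
stA [ 0.572  -0.0324  0.087 ]
stB [0.5529 0.0302 0.087 ]
post [ 0.5071 -0.2229  0.088 ]
side
screw [ 0.4603 -0.2074  0.03  ]
screw [ 0.5539 -0.2312  0.03  ]
screw [0.6273 0.064  0.03  ]
screw [0.5353 0.0881 0.03  ]
stA [ 0.5736 -0.0318  0.087 ]
stB [0.55   0.0265 0.087 ]
post [ 0.5026 -0.2278  0.088 ]
```

The unit's axis is at (0.562, -0.0015), with unit +x at 75.8°. The studs lie along about 108.5°, so the disc needs about +1.0 rad. I'll rotate the tool first and shut the fingers.

```bash
python3 -m crank '[[0,0,0.122,0,0,0,1],[0,0,0.122,0,0,0,1],[0,0,0.122,0,0,0,1],[0,0,0.122,0,0,0,1],[0,0,0.122,0,0,0,1],[0,0,0.122,0,0,0,1],[0,0,0.122,0,0,0,1],[0,0,0.122,0,0,0,1]]' 20
python3 -m crank '[[0,0,0.122,0,0,0,1],[0,0,0.122,0,0,0,1],[0,0,0.122,0,0,0,1],[0,0,0.122,0,0,0,1],[0,0,0.122,0,0,0,1],[0,0,0.122,0,0,0,1],[0,0,0.122,0,0,0,1],[0,0,0.122,0,0,0,1]]'
cat > go.py <<'E'
import sys
from h import *
def go(tgt,yaw=None):
    o=ctrl.get_obs(); M=R.from_rotvec(o["tool_rot"]); X=M.as_matrix()
    d=np.array(tgt)-o["tool_pos"]
    print("t",round(o["t"],2),"pos",o["tool_pos"].round(4),"yawx",np.degrees(np.arctan2(X[1,0],X[0,0])).round(1),"z",X[:,2].round(3),"F",o["contact_force"].round(1),"open",round(o["opening"],4),"oh",ctrl.finger_overhang)
    L=X.T@d*1000; print("tool shift mm",L.round(1),"norm",np.linalg.norm(L).round(1))
if __name__=="__main__": go([float(a) for a in sys.argv[1:4]])
E
python3 go.py 0.546 -0.060 0.403
```

```text
t: 1.67
tool_pos: [0.1971, 0.5931, 0.4047]
tool_rot: [-1.93, -2.479, -0.0]
contact_force: [0.4, -0.5, 0.3]
opening: 0.0001
t: 2.33
tool_pos: [0.1971, 0.5931, 0.4048]
tool_rot: [-2.882, -1.25, -0.0]
contact_force: [-0.1, -0.6, 0.4]
opening: -0.0005
t 2.33 pos [0.1971 0.5931 0.4048] yawx 46.9 z [ 0.  0. -1.] F [-0.1 -0.6  0.4] open -0.0005 oh 0.1734
tool shift mm [-238.5  701.     1.7] norm 740.5
```

```bash
python3 -m crank '[[0,0,0,-13,38.5,0,1],[0,0,0,-13,38.5,0,1],[0,0,0,-13,38.5,0,1],[0,0,0,-13,38.5,0,1],[0,0,0,-13,38.5,0,1],[0,0,0,-13,38.5,0,1],[0,0,0,-13,38.5,0,1],[0,0,0,-13,38.5,0,1]]'
python3 -m crank '[[0,0,0,-13,38.5,0,1],[0,0,0,-13,38.5,0,1],[0,0,0,-13,38.5,0,1],[0,0,0,-13,38.5,0,1],[0,0,0,-13,38.5,0,1],[0,0,0,-13,38.5,0,1],[0,0,0,-13,38.5,0,1],[0,0,0,0,0,0,1]]'
python3 go.py 0.546 -0.060 0.31
```

```text
t: 3.0
tool_pos: [0.3509, 0.3027, 0.4034]
tool_rot: [-2.875, -1.263, -0.002]
contact_force: [0.0, 0.6, -0.9]
opening: -0.0002
t: 3.67
tool_pos: [0.4896, 0.0397, 0.4061]
tool_rot: [2.878, 1.254, 0.017]
contact_force: [-1.4, 0.4, 0.2]
opening: -0.0001
t 3.67 pos [0.4896 0.0397 0.4061] yawx 47.1 z [ 0.011  0.002 -1.   ] F [-1.4  0.4  0.2] open -0.0001 oh 0.1734
tool shift mm [-35.4 108.6  96.5] norm 149.6
```

```bash
python3 -m crank '[[0,0,0,-9,27,24,1],[0,0,0,-9,27,24,1],[0,0,0,-9,27,24,1],[0,0,0,-9,27,24,1],[0,0,0,0,0,0,1],[0,0,0,0,0,0,1]]'
python3 go.py 0.546 -0.060 0.31
python3 - <<'E'
from h import *
t=eyes.get_image("top"); s=eyes.get_image("side")
print(crop(t,(348,208),120,80,6,"t2.png")); print(crop(s,(330,210),110,110,5,"s2.png"))
E
```

```text
t: 4.17
tool_pos: [0.5492, -0.0674, 0.3108]
tool_rot: [2.878, 1.245, 0.03]
contact_force: [0.8, 0.7, -0.5]
opening: -0.0001
t 4.17 pos [ 0.5492 -0.0674  0.3108] yawx 46.8 z [ 0.02   0.003 -1.   ] F [ 0.8  0.7 -0.5] open -0.0001 oh 0.1734
tool shift mm [ 3.2 -7.4  0.8] norm 8.1
(288, 168)
(275, 155)
```

View pics/s2.png

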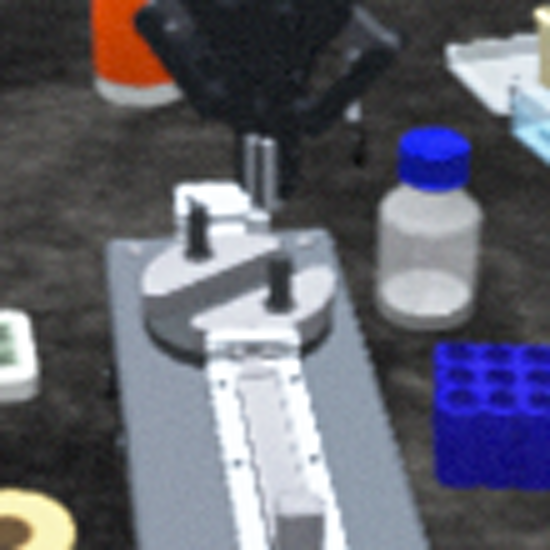

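View pics/t2.png

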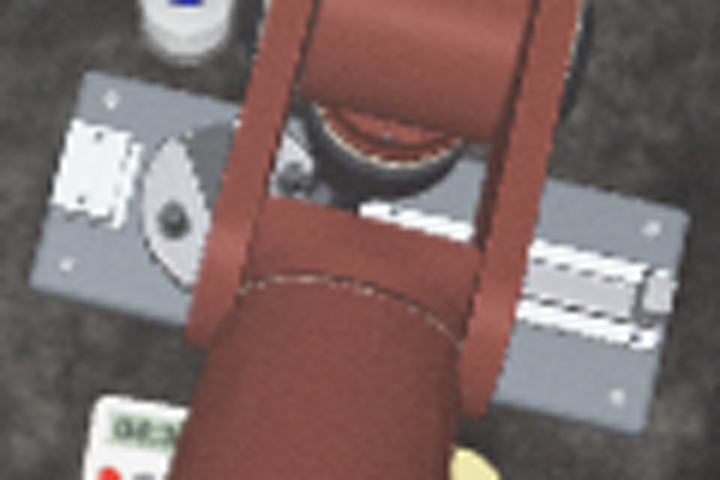

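```bash
cat >> go.py <<'E'
    o=ctrl.get_obs(); X=R.from_rotvec(o["tool_rot"]).as_matrix()
    print("level turn (tool)", (X.T@np.cross(X[:,2],[0,0,-1])).round(4), "tip", (o["tool_pos"]+X[:,2]*ctrl.finger_overhang).round(4))
E
python3 -m crank '[[0.0126,-0.0158,0,3,-7,0,1],[0,0,0,0,0,0,1]]'
python3 go.py 0.5465 -0.060 0.247
python3 - <<'E'
from h import *
s=eyes.get_image("side"); o=ctrl.get_obs(); X=R.from_rotvec(o["tool_rot"]).as_matrix()
tip=o["tool_pos"]+X[:,2]*.1734
pts=[tip,tip+[0,0,.013],o["tool_pos"]+X[:,2]*.155]
print((proj(s,pts)-[275,155])*5)
crop(s,(330,210),110,110,5,"s3.png")
E
```

```text
t: 4.43
tool_pos: [0.5454, -0.0576, 0.3137]
tool_rot: [2.88, 1.251, 0.002]
contact_force: [-0.2, 0.3, 0.4]
opening: 0.0003
[[248.14273375 185.32330707]
 [248.44332578 160.81676923]
 [248.41271633 150.52962776]]  File "go.py", line 9
    o=ctrl.get_obs(); X=R.from_rotvec(o["tool_rot"]).as_matrix()
IndentationError: unexpected indent
```

View pics/s3.png

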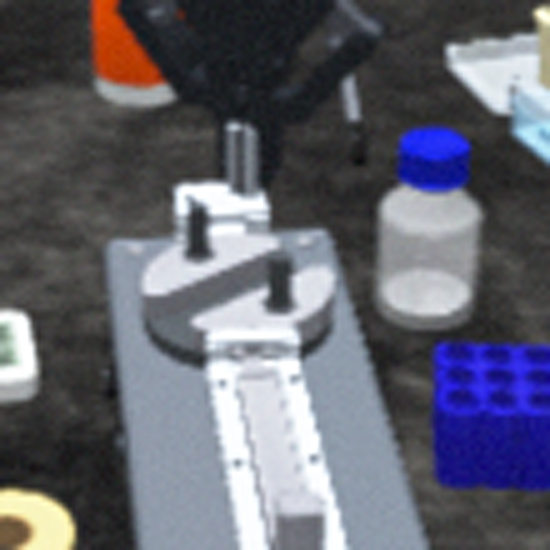

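Shut fingertip at about (248,188) in the crop matches the predicted tip within 1 px. Descending to a tip height of about 72 mm.

```bash
python3 - <<'E'
s=open('go.py').read().split('\n')
i=[k for k,l in enumerate(s) if l.startswith('if __name__')][0]
m=s.pop(i); s=[l for l in s if l]; s.append(m); open('go.py','w').write('\n'.join(s)+'\n')
E
python3 -m crank '[[0,0,0,0,0,30,1],[0,0,0,0,0,30,1],[0,0,0,0,0,7,1],[0,0,0,0,0,0,1]]'
python3 go.py 0.5485 -0.0560 0.2455
```

```text
t: 4.82
tool_pos: [0.5479, -0.0548, 0.2533]
tool_rot: [2.867, 1.255, 0.023]
contact_force: [-0.6, 0.3, 0.2]
opening: 0.0
t 4.82 pos [ 0.5479 -0.0548  0.2533] yawx 47.3 z [ 0.018 -0.005 -1.   ] F [-0.6  0.3  0.2] open 0.0 oh 0.1734
tool shift mm [-0.5  1.1  7.9] norm 8.0
level turn (tool) [ 0.0168 -0.0084  0.    ] tip [ 0.551  -0.0557  0.08  ]
```

```bash
python3 -m crank '[[0.0168,-0.0084,0,0,0,8,1],[0,0,0,0,0,0,1],[0,0,0,5,0,0,1],[0,0,0,0,0,0,1]]'
python3 go.py 0.5595 -0.0455 0.2455
```

```text
t: 5.15
tool_pos: [0.5529, -0.0502, 0.2494]
tool_rot: [2.875, 1.261, 0.005]
contact_force: [-0.8, 1.2, -0.4]
opening: 0.0001
t 5.15 pos [ 0.5529 -0.0502  0.2494] yawx 47.4 z [ 0.004 -0.001 -1.   ] F [-0.8  1.2 -0.4] open 0.0001 oh 0.1734
tool shift mm [7.9 1.6 3.9] norm 9.0
level turn (tool) [ 0.0032 -0.0021 -0.    ] tip [ 0.5536 -0.0503  0.076 ]
```

```bash
python3 -m crank '[[0.003,-0.002,0,5,0,5,1],[0,0,0,5,0,2,1],[0,0,0,0,0,0,1],[0,0,0,5,2.2,0,1],[0,0,0,5.3,1.3,0,1],[0,0,0,5.5,0.4,0,1],[0,0,0,0,0,0,1]]'
python3 go.py 0.5595 -0.0455 0.2455
python3 - <<'E'
from h import *
s=eyes.get_image("side");t=eyes.get_image("top")
crop(s,(325,205),80,60,8,"s4.png"); print(crop(t,(335,200),80,60,8,"t4.png"))
E
```

```text
t: 5.73
tool_pos: [0.576, -0.0354, 0.245]
tool_rot: [2.867, 1.259, -0.007]
contact_force: [-0.6, 0.6, -0.6]
opening: -0.0001
t 5.73 pos [ 0.576  -0.0354  0.245 ] yawx 47.4 z [-0.    -0.011 -1.   ] F [-0.6  0.6 -0.6] open -0.0001 oh 0.1734
tool shift mm [-18.6  -5.3  -0.3] norm 19.3
level turn (tool) [ 0.0073  0.0084 -0.    ] tip [ 0.5759 -0.0373  0.0717]
(295, 170)
```

View pics/s4.png

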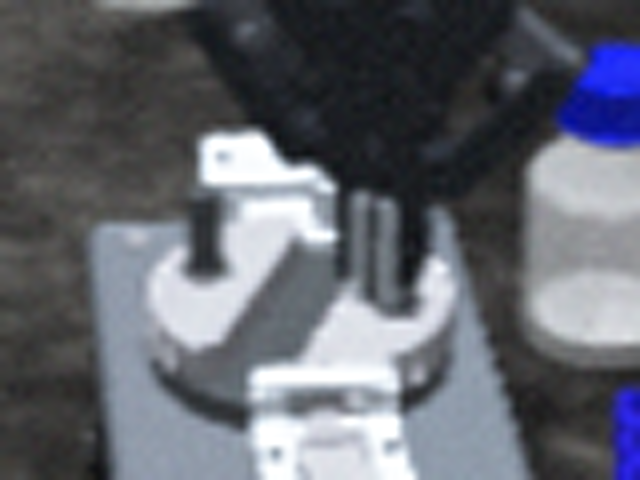

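View pics/t4.png

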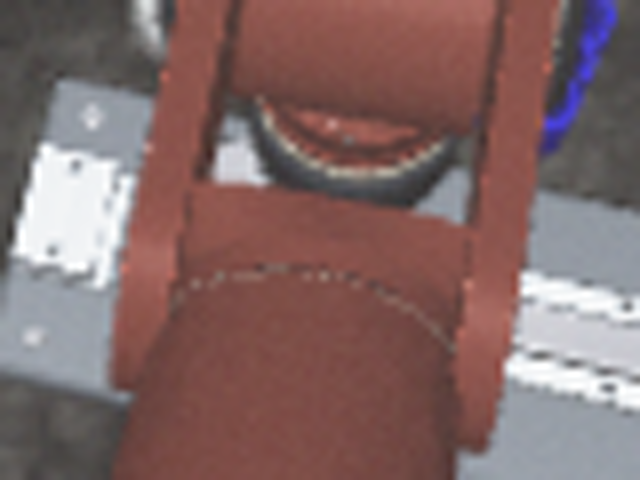

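```bash
cat > ang.py <<'E'
from h import *
A=np.array([.5622,-.0018]); ph=75.8
def ang(p,uv,z):
    P=ray(p,uv,z); d=P[:2]-A; print(P.round(4),"r",np.linalg.norm(d).round(4),"err to go deg", (ph+90-np.degrees(np.arctan2(d[1],d[0]))).round(1))
E
python3 - <<'E'
from ang import *
s=eyes.get_image("side")
ang(s,(285+205/8-.4,175+197/8-.4),.087)
ang(s,(285+207/8-.4,175+270/8-.4),.057)
for q in spotter.mark_of("stud_a",s): print(q)
E
```

```text
[0.5344 0.0117 0.087 ] r 0.0309 err to go deg 11.7
[0.5364 0.0161 0.057 ] r 0.0314 err to go deg 20.6
{'centre': [0.5895, -0.0262, 0.0865], 'confidence': 0.88}
{'centre': [0.5369, 0.019, 0.0848], 'confidence': 0.71}
```

```bash
python3 -m crank '[[0.007,0.008,0,4,-1.0,0,1],[0,0,0,4,-1.5,0,1],[0,0,0,0,0,0,1],[0,0,0,0,0,0,1]]'
python3 go.py 0.5825 -0.022 0.245
python3 - <<'E'
from ang import *
s=eyes.get_image("side")
crop(s,(325,205),80,60,8,"s5.png")
for q in spotter.mark_of("stud_a",s): print(q)
E
```

```text
t: 6.27
tool_pos: [0.579, -0.0291, 0.2452]
tool_rot: [2.874, 1.261, -0.001]
contact_force: [-0.9, -2.0, 0.1]
opening: 0.0002
t 6.27 pos [ 0.579  -0.0291  0.2452] yawx 47.4 z [ 0.001 -0.004 -1.   ] F [-0.9 -2.   0.1] open 0.0002 oh 0.1734
tool shift mm [ 7.6 -2.2  0.2] norm 7.9
level turn (tool) [0.0028 0.0021 0.    ] tip [ 0.5791 -0.0297  0.0718]
{'centre': [0.5946, -0.0214, 0.0878], 'confidence': 0.81}
{'centre': [0.5336, 0.0115, 0.0876], 'confidence': 0.65}
```

View pics/s5.png

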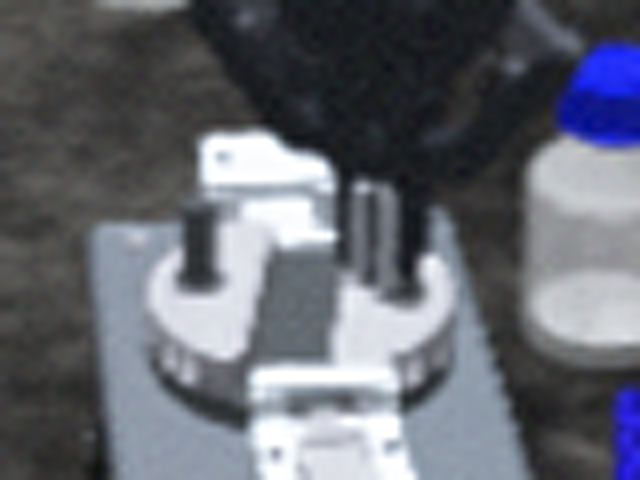

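```bash
cat > ov.py <<'E'
from ang import *
def overlay(p,c,w,h,s,name,ths):
    x0,y0=int(c[0]-w/2),int(c[1]-h/2)
    im=cv2.resize(p["image"][y0:y0+h,x0:x0+w,::-1],None,fx=s,fy=s,interpolation=cv2.INTER_CUBIC)
    cols=[(0,255,0),(0,0,255),(255,0,255)]
    for th,co in zip(ths,cols):
        a=np.radians(ph-th); u=np.array([np.cos(a),np.sin(a)]); v=np.array([-u[1],u[0]])
        for sg in (1,-1):
            seg=[np.r_[A+k*u*.048+sg*.013*v,.057] for k in (-1,1)]
            q=((proj(p,seg)+.5-[x0,y0])*s).astype(int); cv2.line(im,tuple(map(int,q[0])),tuple(map(int,q[1])),co,1)
            c0=((proj(p,[np.r_[A+sg*.033*v,.087]])[0]+.5-[x0,y0])*s).astype(int); cv2.circle(im,tuple(map(int,c0)),6,co,1)
    cv2.imwrite("pics/"+name,im)
E
python3 - <<'E'
from ov import *
overlay(eyes.get_image("side"),(325,205),80,60,10,"s6.png",[0,14])
E
```

```text
(no output)
```

View pics/s6.png

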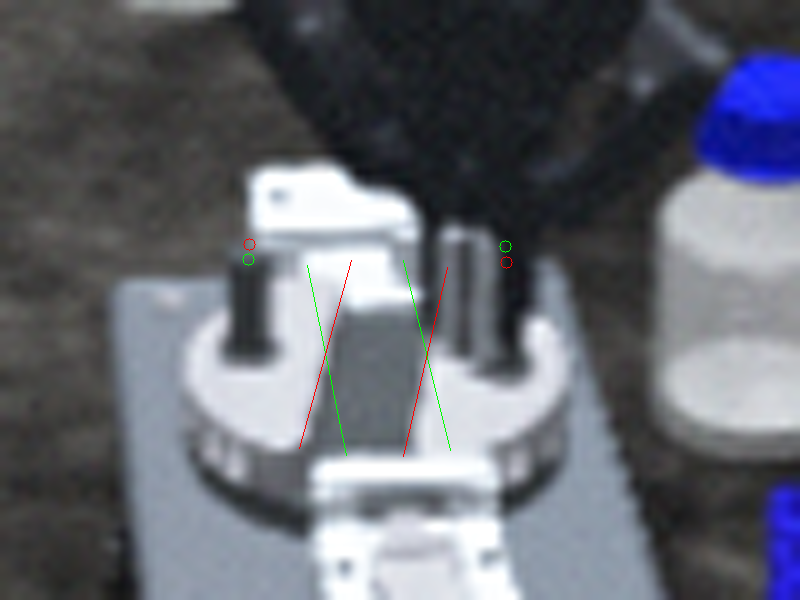

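```bash
python3 -m crank '[[0.003,0.002,0,3,-1.0,0,1],[0,0,0,3,-1.4,0,1],[0,0,0,0,0,0,1],[0,0,0,0,0,0,1]]'
python3 go.py 0.5825 -0.022 0.245
python3 - <<'E'
from ov import *
s=eyes.get_image("side")
overlay(s,(325,205),80,60,10,"s7.png",[0])
for q in spotter.mark_of("stud_a",s): print(q)
E
```

```text
t: 6.75
tool_pos: [0.5813, -0.0238, 0.2453]
tool_rot: [2.874, 1.261, -0.003]
contact_force: [-0.1, -3.4, -0.3]
opening: -0.0001
t 6.75 pos [ 0.5813 -0.0238  0.2453] yawx 47.4 z [-0.001 -0.004 -1.   ] F [-0.1 -3.4 -0.3] open -0.0001 oh 0.1734
tool shift mm [ 2.1 -0.3  0.3] norm 2.2
level turn (tool) [ 0.002  0.003 -0.   ] tip [ 0.5812 -0.0244  0.0719]
{'centre': [0.5966, -0.0156, 0.0883], 'confidence': 0.89}
{'centre': [0.5324, 0.0062, 0.0882], 'confidence': 0.68}
```

View pics/s7.png

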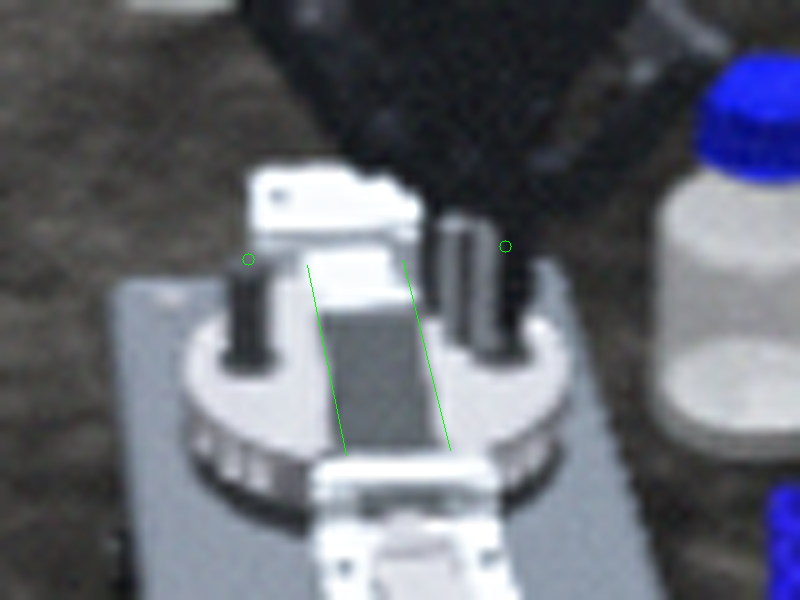

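```bash
python3 -m crank '[[0,0,0,1.9,-0.9,0,1],[0,0,0,0,0,0,1],[0,0,0,0,0,0,1]]'
python3 go.py 0.5825 -0.022 0.245
python3 - <<'E'
from ov import *
s=eyes.get_image("side")
overlay(s,(325,205),80,60,10,"s8.png",[0])
for q in spotter.mark_of("stud_a",s): print(q)
E
```

```text
t: 7.1
tool_pos: [0.5819, -0.0219, 0.2454]
tool_rot: [2.874, 1.26, -0.003]
contact_force: [-1.1, -2.7, 0.3]
opening: 0.0002
t 7.1 pos [ 0.5819 -0.0219  0.2454] yawx 47.4 z [-0.    -0.004 -1.   ] F [-1.1 -2.7  0.3] open 0.0002 oh 0.1734
tool shift mm [0.3 0.5 0.4] norm 0.7
level turn (tool) [0.0025 0.0033 0.    ] tip [ 0.5819 -0.0226  0.072 ]
{'centre': [0.5317, 0.0013, 0.0892], 'confidence': 0.69}
{'centre': [0.5951, -0.015, 0.0886], 'confidence': 0.56}
```

View pics/s8.png

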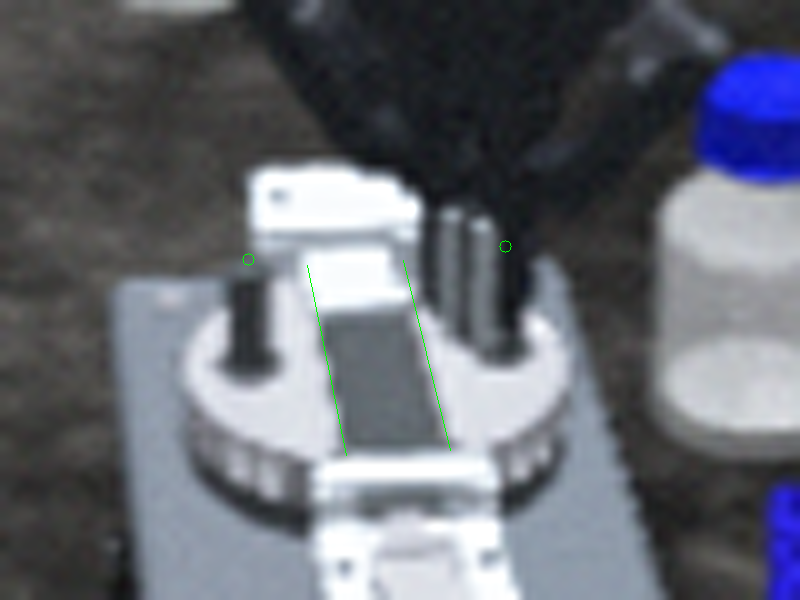

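```bash
python3 -m crank '[[0,0,0,-6,0,0,1],[0,0,0,-6,0,0,1],[0,0,0,0,0,-30,1],[0,0,0,0,0,-30,1],[0,0,0,-35,15,0,1],[0,0,0,-35,15,0,1],[0,0,0,-35,15,0,1],[0,0,0,-35,15,0,1]]'
python3 go.py 0.497 -0.259 0.30
```

```text
t: 7.87
tool_pos: [0.5207, -0.1726, 0.307]
tool_rot: [-2.865, -1.278, -0.004]
contact_force: [0.4, 0.2, 0.2]
opening: 0.0001
t 7.87 pos [ 0.5207 -0.1726  0.307 ] yawx 48.1 z [ 0.     0.005 -1.   ] F [0.4 0.2 0.2] open 0.0001 oh 0.1734
tool shift mm [-80.2  40.1   6.6] norm 89.9
level turn (tool) [-0.0033 -0.0042 -0.    ] tip [ 0.5208 -0.1716  0.1336]
```

```bash
python3 -m crank '[[0,0,0,-37,18,0,1],[0,0,0,-37,18,0,1],[0,0,-0.12,0,0,0,1],[0,0,-0.12,0,0,0,1],[0,0,-0.12,0,0,0,1],[0,0,-0.12,0,0,0,1],[0,0,0,0,0,0,1]]'
python3 go.py 0.497 -0.259 0.245
python3 - <<'E'
from ov import *
t=eyes.get_image("top");s=eyes.get_image("side")
overlay(t,(335,203),80,60,10,"t9.png",[0]); crop(s,(330,215),100,110,5,"s9.png")
for p in (t,s):
  for n in ("stud_a","post_top","lock_bar","disc_axis"): print(n,[(np.round(q["centre"],4).tolist(),round(q["confidence"],2)) for q in spotter.mark_of(n,p)])
E
```

```text
t: 8.45
tool_pos: [0.4906, -0.2619, 0.3076]
tool_rot: [-2.472, -1.935, -0.014]
contact_force: [-0.7, -0.2, 0.1]
opening: -0.0001
t 8.45 pos [ 0.4906 -0.2619  0.3076] yawx 76.1 z [ 0.005  0.008 -1.   ] F [-0.7 -0.2  0.1] open -0.0001 oh 0.1734
tool shift mm [ 3.8  5.3 62.6] norm 63.0
level turn (tool) [ 0.0033 -0.0087 -0.    ] tip [ 0.4915 -0.2606  0.1342]
stud_a [([0.5303, 0.0066, 0.086], 0.89), ([0.5926, -0.0071, 0.0867], 0.6)]
post_top [([0.5055, -0.2259, 0.0897], 0.91), ([0.3258, -0.3497, 0.0271], 0.61), ([0.6262, 0.3502, -0.0002], 0.28)]
lock_bar [([0.5269, -0.1505, 0.0379], 0.73), ([0.627, 0.3513, 0.0047], 0.72), ([0.3618, -0.3145, 0.0016], 0.6)]
disc_axis [([0.5643, -0.0082, 0.06], 0.66)]
stud_a [([0.5278, 0.0015, 0.0865], 0.74)]
post_top [([0.3216, -0.3473, 0.0251], 0.88), ([0.5088, -0.2245, 0.0867], 0.62)]
lock_bar [([0.3588, -0.3138, -0.0025], 0.68), ([0.5255, -0.15, 0.0412], 0.58)]
disc_axis [([0.5611, -0.0002, 0.059], 0.58)]
```

View pics/t9.png

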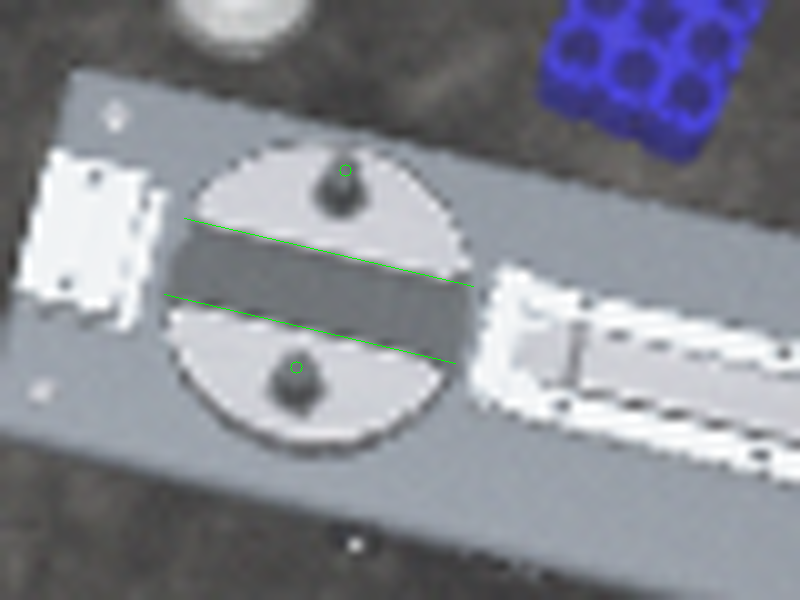

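View pics/s9.png

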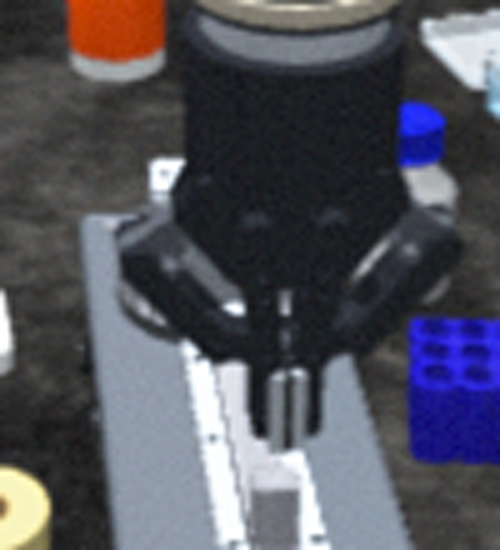

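Run:
```python
from ov import *
t=eyes.get_image("top"); g=cv2.cvtColor(t["image"],cv2.COLOR_RGB2GRAY).astype(float)
# rectify plane z=.057 to 0.5 mm/px in the unit frame
a=np.radians(ph);u=np.array([np.cos(a),np.sin(a)]);v=np.array([-u[1],u[0]])
xs=np.arange(-34,34.1,2); ys=np.arange(-25,25.01,.25)
lines={1:[],-1:[]}
for x in xs:
    uv=proj(t,[np.r_[A+x/1e3*u+y/1e3*v,.057] for y in ys]).astype(np.float32)
    prof=cv2.remap(g.astype(np.float32),uv[:,0].copy(),uv[:,1].copy(),cv2.INTER_LINEAR).ravel()
    th=(np.percentile(prof,10)+np.percentile(prof,80))/2
    for sg in (1,-1):
        for y in np.arange(3,22,.25):
            if np.interp(sg*y,ys,prof)>th: lines[sg].append((x,sg*y));break
for sg in (1,-1):
    P=np.array(lines[sg]); m=np.polyfit(P[:,0],P[:,1],1); r=P[:,1]-np.polyval(m,P[:,0]); k=abs(r)<1.5
    m=np.polyfit(P[k,0],P[k,1],1); print(sg,len(P),k.sum(),"slope deg",np.degrees(np.arctan(m[0])).round(2),"off",m[1].round(2))
```

```text
1 35 35 slope deg 0.79 off 14.34
-1 35 35 slope deg 0.64 off -13.33
```

```bash
python3 -m crank '[[0.003,-0.008,0,0,5,0,1],[0,0,0,0,0,30,1],[0,0,0,0,0,30,1],[0,0,0,0,0,6,1],[0,0,0,0,0,0,1]]'
cat >> go.py <<'E'
    from ang import A,ph
    a=np.radians(ph); tip=(o["tool_pos"]+X[:,2]*ctrl.finger_overhang)[:2]-A if (o:=ctrl.get_obs()) and (X:=R.from_rotvec(o["tool_rot"]).as_matrix()) is not None else 0
    print("unit tip mm", (1e3*tip@np.array([[np.cos(a),-np.sin(a)],[np.sin(a),np.cos(a)]])).round(1))
E
python3 go.py 0.497 -0.259 0.24
python3 - <<'E'
from h import *
s=eyes.get_image("side"); print(crop(s,(340,240),80,60,10,"s10.png"))
E
```

```text
t: 9.42
tool_pos: [0.4988, -0.2639, 0.2431]
tool_rot: [2.47, 1.929, 0.001]
contact_force: [-0.4, 0.8, -0.3]
opening: 0.0001
(300, 210)  File "go.py", line 11
    from ang import A,ph
IndentationError: unexpected indent
```

View pics/s10.png

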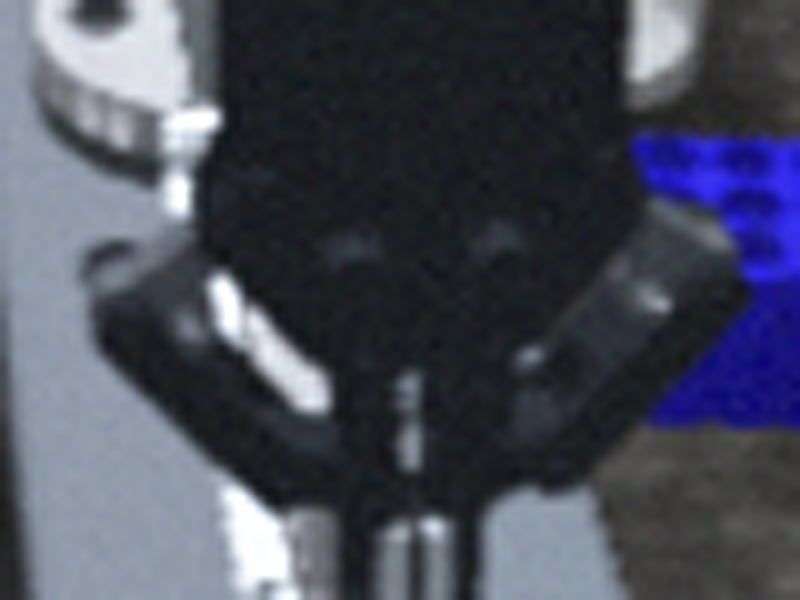

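```bash
cat > go.py <<'E'
import sys
from h import *
from ang import A,ph
o=ctrl.get_obs(); X=R.from_rotvec(o["tool_rot"]).as_matrix()
a=np.radians(ph); U=np.array([[np.cos(a),-np.sin(a)],[np.sin(a),np.cos(a)]])
tip=o["tool_pos"]+X[:,2]*ctrl.finger_overhang
print("t",round(o["t"],2),"yawx",np.degrees(np.arctan2(X[1,0],X[0,0])).round(1),"F unit",(o["contact_force"][:2]@U).round(1),o["contact_force"][2].round(1),"level",(X.T@np.cross(X[:,2],[0,0,-1])).round(4)[:2],"unit tip mm",(1e3*(tip[:2]-A)@U).round(1),"z",(1e3*tip[2]).round(1))
E
python3 go.py
python3 - <<'E'
from h import *
s=eyes.get_image("side"); print(crop(s,(340,260),80,60,10,"s11.png"))
E
```

```text
t 9.47 yawx 76.0 F unit [ 0.5 -0.5] -0.9 level [0.0067 0.0043] unit tip mm [-270.3   -4. ] z 70.1
(300, 230)
```

View pics/s11.png

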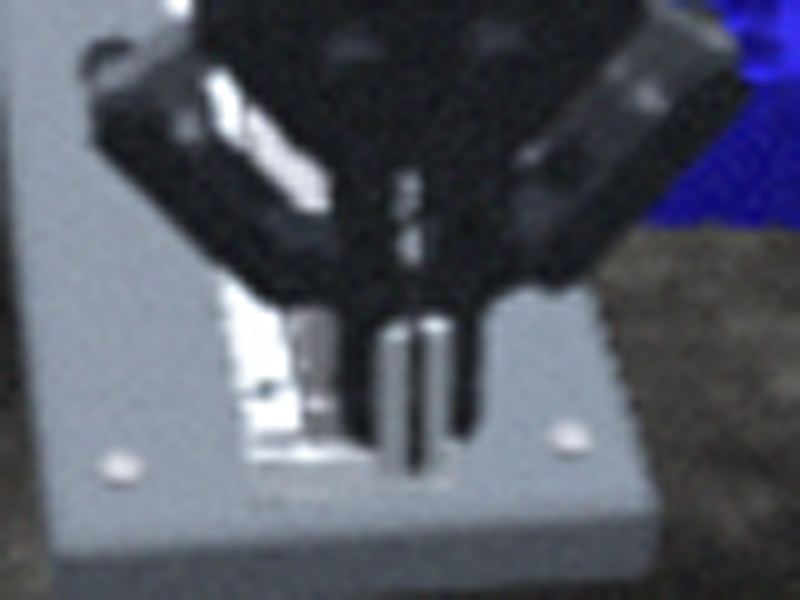

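```bash
python3 -m crank '[[0.007,0.004,0,0,-4,3,1],[0,0,0,0,0,0,1],[0,0,0,0,0,0,1]]'; python3 go.py
python3 -m crank '[[0,0,0,8,0,0,1],[0,0,0,4,0,0,1],[0,0,0,4,0,0,1],[0,0,0,0,0,0,1]]'; python3 go.py
python3 - <<'E'
from h import *
s=eyes.get_image("side"); print(crop(s,(340,250),80,60,10,"s12.png"))
E
```

```text
t: 9.77
tool_pos: [0.4963, -0.2639, 0.2457]
tool_rot: [2.47, 1.93, 0.003]
contact_force: [-0.5, -0.5, 1.0]
opening: -0.0
t 9.77 yawx 76.0 F unit [-0.6  0.4] 1.0 level [0.0067 0.0031] unit tip mm [-270.8   -1.6] z 72.3
t: 10.1
tool_pos: [0.5012, -0.2474, 0.2488]
tool_rot: [2.467, 1.926, 0.006]
contact_force: [-0.4, -0.0, -0.4]
opening: 0.0003
t 10.1 yawx 76.0 F unit [-0.1  0.4] -0.4 level [0.0117 0.0046] unit tip mm [-253.9   -3.2] z 75.4
(300, 220)
```

View pics/s12.png

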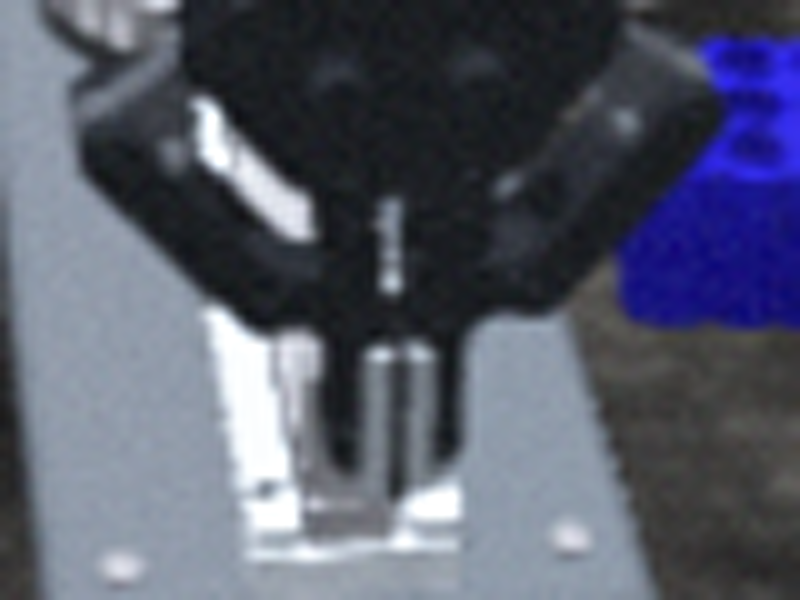

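```bash
python3 -m crank '[[0.012,0.005,0,0,-6,8,1],[0,0,0,0,0,0,1],[0,0,0,0,0,0,1]]'; python3 go.py
python3 - <<'E'
from h import *
from ang import A,ph
s=eyes.get_image("side"); x0,y0=300,230
im=cv2.resize(s["image"][y0:y0+60,x0:x0+80,::-1],None,fx=10,fy=10,interpolation=cv2.INTER_CUBIC)
a=np.radians(ph);u=np.array([np.cos(a),np.sin(a)]);v=np.array([-u[1],u[0]])
for x,y,z,c in [(-237,10,55,(0,0,255)),(-237,-10,55,(0,0,255)),(-237,10,88,(0,0,255)),(-237,-10,88,(0,0,255))]:
    q=(proj(s,[np.r_[A+x/1e3*u+y/1e3*v,z/1e3]])[0]+.5-[x0,y0])*10; cv2.circle(im,tuple(map(int,q)),5,c,2)
o=ctrl.get_obs();X=R.from_rotvec(o["tool_rot"]).as_matrix()
tip=o["tool_pos"]+X[:,2]*.1734
for d in (-.011,.011):
    q=(proj(s,[tip-.011*X[:,0]+d*X[:,1]])[0]+.5-[x0,y0])*10; cv2.circle(im,tuple(map(int,q)),5,(0,255,0),2)
cv2.imwrite("pics/s13.png",im)
E
```

```text
t: 10.4
tool_pos: [0.4951, -0.2458, 0.2402]
tool_rot: [-2.475, -1.934, 0.001]
contact_force: [0.6, -0.3, 0.9]
opening: -0.0002
t 10.4 yawx 76.0 F unit [-0.2 -0.6] 0.9 level [-0.0011 -0.0002] unit tip mm [-253.     5.4] z 66.8
```

View pics/s13.png

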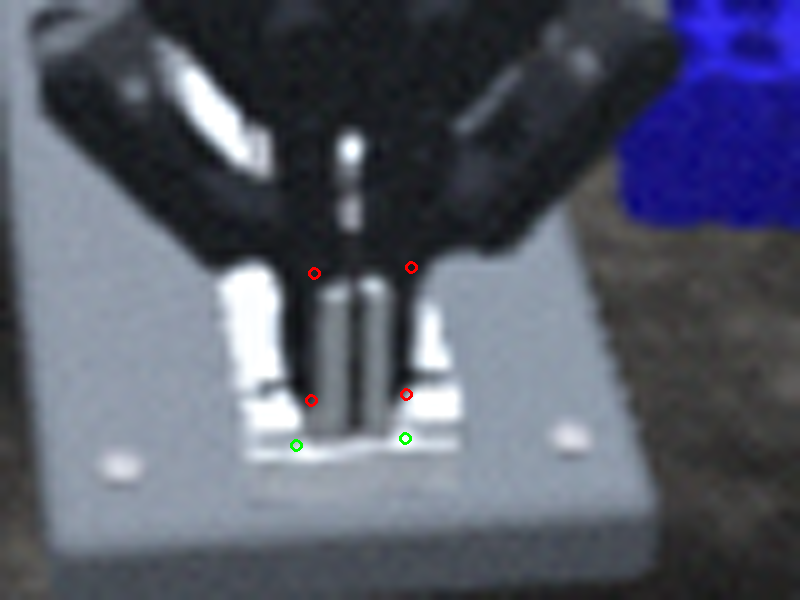

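```bash
python3 -m crank '[[0,0,0,3,3,0,1],[0,0,0,5,0,0,1],[0,0,0,5,0,0,1],[0,0,0,5,0,0,1],[0,0,0,5,0,0,1],[0,0,0,0,0,0,1]]'; python3 go.py
python3 - <<'E'
from h import *
s=eyes.get_image("side"); print(crop(s,(340,240),80,60,10,"s14.png"))
E
```

```text
t: 10.95
tool_pos: [0.5039, -0.2231, 0.2394]
tool_rot: [-2.476, -1.932, 0.004]
contact_force: [0.4, -0.9, -0.6]
opening: -0.0003
t 10.95 yawx 75.9 F unit [-0.8 -0.6] -0.6 level [-0.0025  0.0016] unit tip mm [-229.1    2.7] z 66.0
(300, 210)
```

View pics/s14.png

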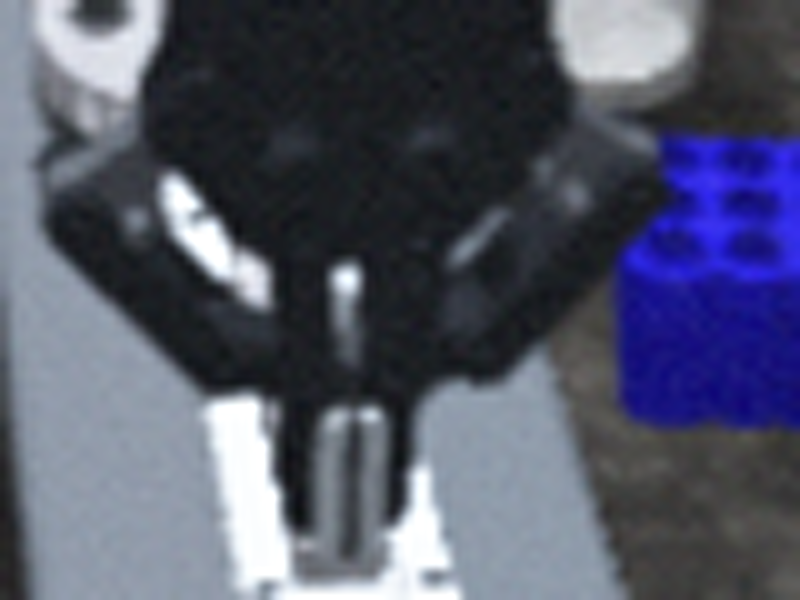

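```bash
python3 -m crank '[[0,0,0,6,0.5,0,1],[0,0,0,6,0,0,1],[0,0,0,6,0,0,1],[0,0,0,6,0,0,1],[0,0,0,6,0,0,1]]'; python3 go.py
python3 - <<'E'
from h import *
t=eyes.get_image("top"); print(crop(t,(350,208),100,75,8,"t15.png"))
s=eyes.get_image("side"); print(crop(s,(335,225),80,60,10,"s15.png"))
E
```

```text
t: 11.42
tool_pos: [0.5121, -0.1925, 0.2395]
tool_rot: [-2.477, -1.932, 0.006]
contact_force: [0.2, -1.8, -0.5]
opening: -0.0007
t 11.42 yawx 75.9 F unit [-1.7 -0.7] -0.5 level [-0.0023  0.0027] unit tip mm [-197.6    2.2] z 66.1
(300, 170)
(295, 195)
```

View pics/t15.png

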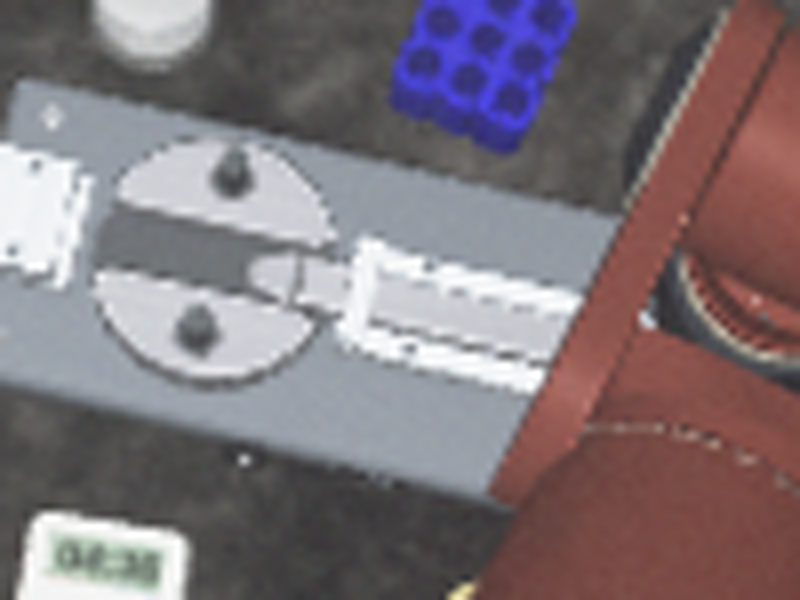

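View pics/s15.png

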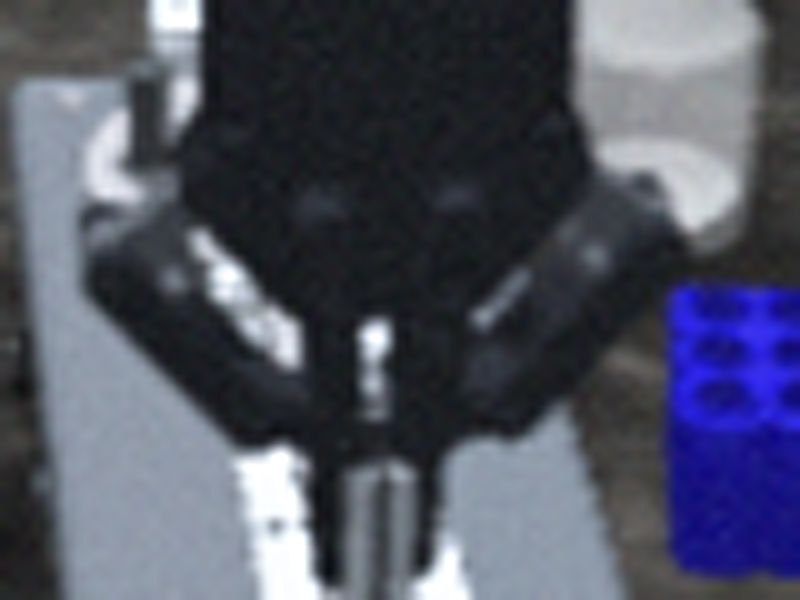

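The bar's nose has entered the groove, at (250,270) in the top crop, with only about 2 N on the wrist. Continuing.

```bash
python3 -m crank '[[0,0,0,8,0.4,0,1],[0,0,0,8,0,0,1],[0,0,0,8,0,0,1],[0,0,0,8,0,0,1],[0,0,0,8,0,0,1],[0,0,0,8,0,0,1]]'; python3 go.py
python3 - <<'E'
from h import *
t=eyes.get_image("top"); print(crop(t,(350,208),100,75,8,"t16.png"))
E
```

```text
t: 12.02
tool_pos: [0.5252, -0.1424, 0.2398]
tool_rot: [2.477, 1.931, -0.006]
contact_force: [0.1, -0.9, 1.2]
opening: 0.0
t 12.02 yawx 75.9 F unit [-0.9 -0.4] 1.2 level [-0.0017  0.0035] unit tip mm [-146.     1.7] z 66.4
(300, 170)
```

View pics/t16.png

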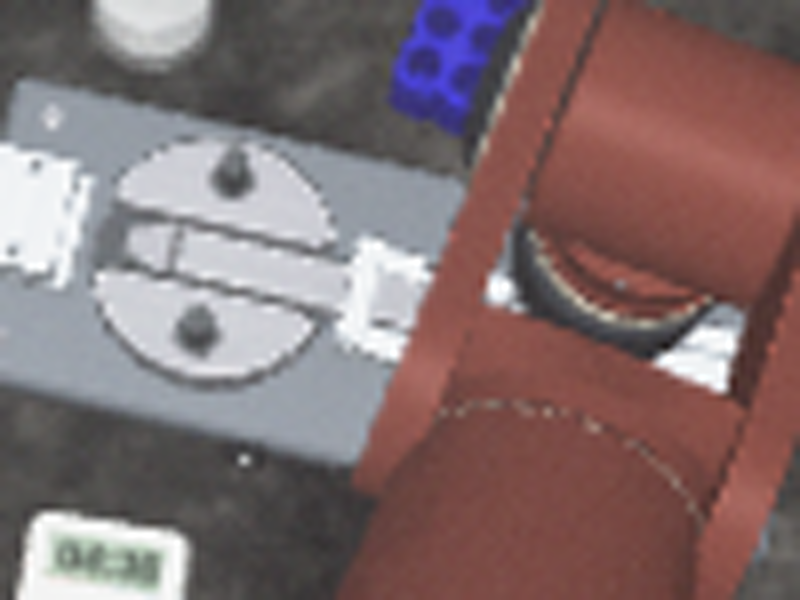

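```bash
python3 - <<'E'
from h import *
from ang import A,ph
t=eyes.get_image("top");a=np.radians(ph); U=np.array([[np.cos(a),-np.sin(a)],[np.sin(a),np.cos(a)]])
print(((ray(t,(300+125/8-.4,170+243/8-.4),.05)[:2]-A)@U*1e3).round(1))
E
python3 -m crank '[[0,0,0,8,0.3,0,1],[0,0,0,8,0,0,1],[0,0,0,8,0,0,1],[0,0,0,8,0,0,1]]'; python3 go.py
```

```text
[36.7  1.9]
t: 12.45
tool_pos: [0.5339, -0.1094, 0.2398]
tool_rot: [2.477, 1.931, -0.006]
contact_force: [-0.3, -2.7, 1.8]
opening: 0.0001
t 12.45 yawx 75.9 F unit [-2.7 -0.3] 1.8 level [-0.0017  0.0038] unit tip mm [-111.9    1.4] z 66.4
```

```bash
python3 -m crank '[[0,0,0,4,0,0,1],[0,0,0,4,0,0,1],[0,0,0,3,0,0,1]]'; python3 go.py
python3 -m crank '[[0,0,0,2,0,0,1],[0,0,0,2,0,0,1]]'; python3 go.py
```

```text
t: 12.7
tool_pos: [0.5371, -0.0964, 0.2397]
tool_rot: [2.476, 1.932, -0.007]
contact_force: [-0.5, -2.7, 0.5]
opening: -0.0
t 12.7 yawx 75.9 F unit [-2.7 -0.2] 0.5 level [-0.0018  0.004 ] unit tip mm [-98.5   1.5] z 66.3
t: 12.87
tool_pos: [0.538, -0.0935, 0.2399]
tool_rot: [2.47, 1.932, -0.016]
contact_force: [-4.2, -12.9, 1.5]
opening: -0.0003
t 12.87 yawx 76.1 F unit [-13.5   0.9] 1.5 level [-0.0017  0.0119] unit tip mm [-96.9   1.3] z 66.5
```

Force has jumped to 13.5 N at the expected home position. One more gentle press, then I'll look.

```bash
python3 -m crank '[[0,0,0,2,0,0,1],[0,0,0,1.5,0,0,1]]'; python3 go.py
python3 -m crank '[[0,0,0,-5,0,0,1],[0,0,0,-10,0,0,1],[0,0,0,0,0,-30,1],[0,0,0,0,0,-35,1],[0,0,0,-35,0,-30,1],[0,0,0,-40,0,0,1],[0,0,0,-40,0,0,1],[0,0,0,-40,0,0,1]]'; python3 go.py
python3 -m crank '[[0,0,0,-40,0,0,1],[0,0,0,-40,0,0,1],[0,0,0,0,0,0,1]]'
python3 - <<'E'
from h import *
from ang import A,ph
t=eyes.get_image("top"); print(crop(t,(350,208),100,75,8,"t17.png"))
s=eyes.get_image("side"); print(crop(s,(330,210),80,60,10,"s17.png"))
cv2.imwrite("pics/t17f.png",t["image"][:,:,::-1])
a=np.radians(ph); U=np.array([[np.cos(a),-np.sin(a)],[np.sin(a),np.cos(a)]])
for p in (t,s):
  for n in ("post_top","lock_bar"):
    for q in spotter.mark_of(n,p): print(n,((np.array(q["centre"][:2])-A)@U*1e3).round(1),round(q["confidence"],2))
E
```

```text
t: 13.03
tool_pos: [0.5385, -0.0923, 0.24]
tool_rot: [2.465, 1.929, -0.027]
contact_force: [-1.6, -6.2, -0.2]
opening: -0.0002
t 13.03 yawx 76.1 F unit [-6.4  0.1] -0.2 level [-0.0018  0.0209] unit tip mm [-97.1   1.1] z 66.6
t: 13.7
tool_pos: [0.4978, -0.254, 0.3376]
tool_rot: [2.461, 1.947, -0.02]
contact_force: [1.1, 0.2, 0.2]
opening: 0.0002
t 13.7 yawx 76.7 F unit [ 0.4 -1. ] 0.2 level [-0.0052  0.0122] unit tip mm [-262.4    1.4] z 164.2
t: 13.95
tool_pos: [0.4756, -0.341, 0.3406]
tool_rot: [2.463, 1.937, -0.017]
contact_force: [-0.6, -0.2, 0.3]
opening: -0.0002
(300, 170)
(290, 180)
post_top [-78.7  -0.7] 0.86
post_top [  2.9 -30.7] 0.74
lock_bar [-3.2 -0.9] 0.57
lock_bar [-81.7   1.7] 0.47
post_top [-392.3  150.9] 0.86
post_top [-77.9  -1.5] 0.45
lock_bar [-354.8  120. ] 0.68
lock_bar [-1.9 -0.8] 0.44
```

View pics/t17.png

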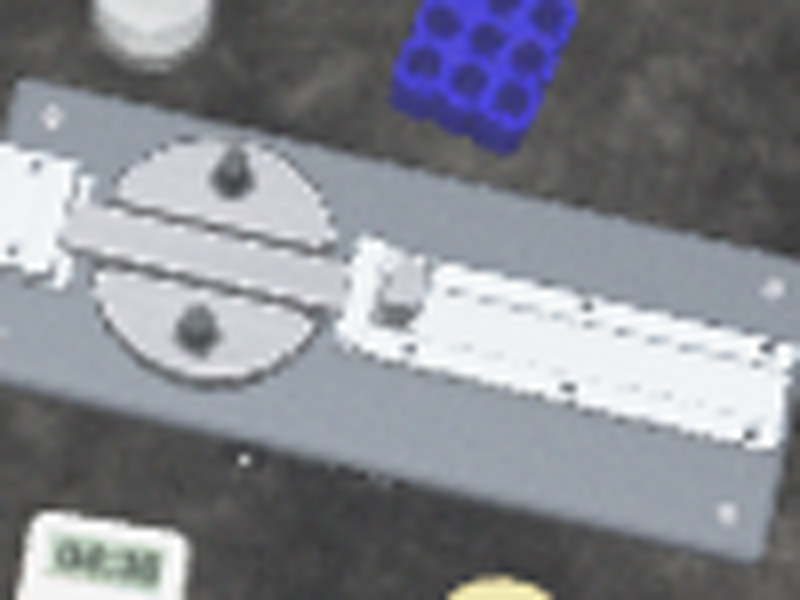

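View pics/s17.png

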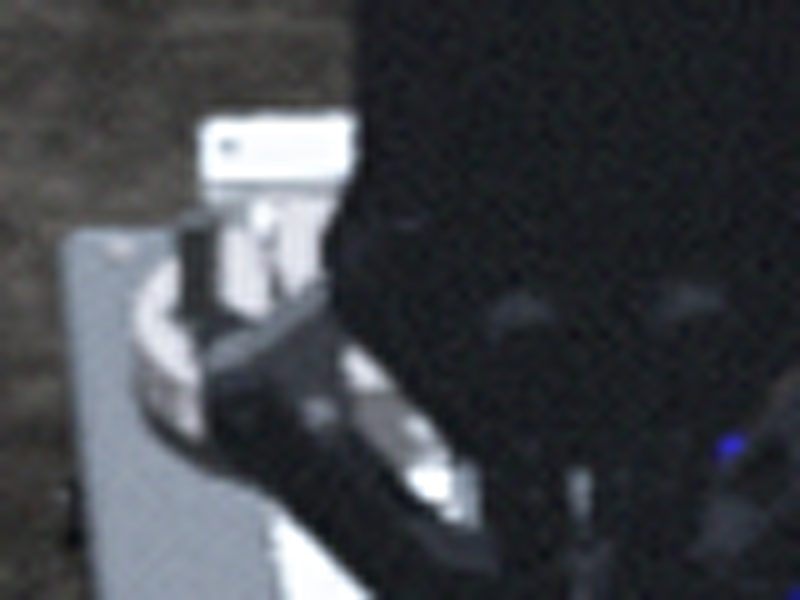

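View pics/t17f.png

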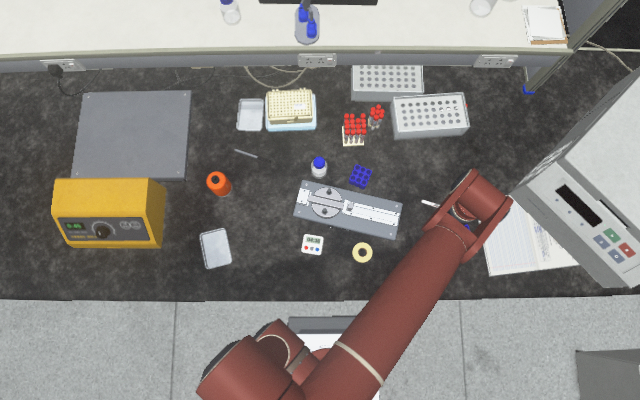

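Top view shows the bar running through the groove into the keeper, with its post next to the strap at (400,285). The estimates put the post at -78 mm ±4, where home is -77. There's plenty of time, so I'll re-press with a levelled tool to make sure it was the stop and not a snag.

```bash
python3 -m crank '[[-0.005,0.012,0,38,0,0,1],[0,0,0,38,0,0,1],[0,0,0,38,0,0,1],[0,0,0,38,0,0,1],[0,0,0,38,0,0,1],[0,0,0,30,0,0,1],[0,0,0,0,0,0,1],[0,0,0,0,0,0,1]]'; python3 go.py
```

```text
t: 14.92
tool_pos: [0.5293, -0.1004, 0.3389]
tool_rot: [2.447, 1.969, 0.009]
contact_force: [0.2, -0.4, 0.1]
opening: -0.0001
t 14.92 yawx 77.6 F unit [-0.3 -0.3] 0.1 level [ 0.0041 -0.0045] unit tip mm [-102.9    7. ] z 165.6
```

```bash
python3 -m crank '[[0.004,-0.004,0.03,-13,5.5,0,1],[0,0,0,0,0,0,1],[0,0,0,0,0,32,1],[0,0,0,0,0,32,1],[0,0,0,0,0,0,1]]'; python3 go.py
```

```text
t: 15.33
tool_pos: [0.533, -0.1167, 0.2765]
tool_rot: [2.474, 1.926, 0.005]
contact_force: [-1.0, 0.1, -1.7]
opening: -0.0
t 15.33 yawx 75.8 F unit [-0.2  1. ] -1.7 level [0.007  0.0012] unit tip mm [-118.8   -1.1] z 103.1
```

```bash
python3 -m crank '[[0.007,0.001,0,0,-2,30,1],[0,0,0,0,0,8,1],[0,0,0,0,0,0,1],[0,0,0,7,0,0,1],[0,0,0,5,0,0,1],[0,0,0,0,0,0,1]]'; python3 go.py
```

```text
t: 15.83
tool_pos: [0.5363, -0.1088, 0.2439]
tool_rot: [2.483, 1.918, 0.004]
contact_force: [-0.0, -0.6, -0.2]
opening: 0.0
t 15.83 yawx 75.4 F unit [-0.6 -0.1] -0.2 level [0.0049 0.0005] unit tip mm [-110.2   -2. ] z 70.5
```

```bash
python3 -m crank '[[0.004,0,0,5,-2,4,1],[0,0,0,4,0,0,1],[0,0,0,3,0,0,1]]'; python3 go.py
python3 -m crank '[[0,0,0,3,0,0,1]]'; python3 go.py; python3 -m crank '[[0,0,0,4,0,0,1]]'; python3 go.py
```

```text
t: 16.08
tool_pos: [0.5391, -0.0959, 0.244]
tool_rot: [2.48, 1.917, 0.006]
contact_force: [-0.6, -1.0, -0.4]
opening: -0.0002
t 16.08 yawx 75.4 F unit [-1.1  0.4] -0.4 level [0.0078 0.001 ] unit tip mm [-97.  -2.] z 70.6
t: 16.17
tool_pos: [0.5399, -0.0941, 0.2447]
tool_rot: [2.474, 1.916, -0.002]
contact_force: [-5.2, -18.9, 1.8]
opening: -0.0001
t 16.17 yawx 75.5 F unit [-19.6   0.4] 1.8 level [0.0091 0.0091] unit tip mm [-96.5  -2.6] z 71.4
t: 16.25
tool_pos: [0.5407, -0.0923, 0.2454]
tool_rot: [2.466, 1.914, -0.015]
contact_force: [-7.3, -19.3, 1.7]
opening: -0.0001
t 16.25 yawx 75.6 F unit [-20.5   2.3] 1.7 level [0.0095 0.0199] unit tip mm [-96.5  -3. ] z 72.1
```

```bash
python3 -m crank '[[0,0,0,-3,0,0,1],[0,0,0,-8,0,0,1],[0,0,0,0,0,-30,1],[0,0,0,0,0,-35,1],[0,0,0,-35,0,-30,1],[0,0,0,-40,0,0,1],[0,0,0,-40,0,0,1],[0,0,0,-40,0,0,1]]'
python3 -m crank '[[0,0,0,-30,-25,-20,1],[0,0,0,-30,-30,-20,1],[0,0,0,0,-40,0,1],[0,0,0,0,-40,0,1],[0,0,0,0,-40,0,1],[0,0,0,0,0,0,1]]'
python3 - <<'E'
from h import *
from ang import A,ph
a=np.radians(ph);u=np.array([np.cos(a),np.sin(a)]);v=np.array([-u[1],u[0]])
for n,c in (("top",(350,208)),("side",(330,210))):
    p=eyes.get_image(n); x0,y0=c[0]-40,c[1]-30
    im=cv2.resize(p["image"][y0:y0+60,x0:x0+80,::-1],None,fx=10,fy=10,interpolation=cv2.INTER_CUBIC)
    def ln(P,co):
        q=((proj(p,[np.r_[A+x/1e3*u+y/1e3*v,z/1e3] for x,y,z in P])+.5-[x0,y0])*10).astype(np.int32); cv2.polylines(im,[q],True,co,1)
    ln([(-69,10,88),(-69,-10,88),(-85,-10,88),(-85,10,88)],(0,0,255))
    ln([(-54,22,63),(-54,-22,63),(-64,-22,63),(-64,22,63)],(0,255,0))
    ln([(-85,10,54.5),(-85,-10,54.5),(-85,-10,88),(-85,10,88)],(255,0,255))
    cv2.imwrite(f"pics/{n}18.png",im)
    for m in ("post_top","lock_bar","disc_axis"):
        for q in spotter.mark_of(m,p): print(n,m,((np.array(q["centre"][:2])-A)@np.c_[u,v]*1e3).round(1),round(q["confidence"],2))
E
```

```text
t: 16.92
tool_pos: [0.5002, -0.2476, 0.3466]
tool_rot: [2.452, 1.932, -0.013]
contact_force: [0.7, -0.2, 0.0]
opening: 0.0
t: 17.42
tool_pos: [0.3143, -0.2666, 0.384]
tool_rot: [2.457, 1.922, -0.013]
contact_force: [0.6, 0.2, -1.6]
opening: -0.0003
top post_top [-81.1  -1.7] 0.85
top lock_bar [-0.9 -4.2] 0.59
top lock_bar [-351.3  119.8] 0.48
top disc_axis [-3.3  0.2] 0.8
top disc_axis [83.3 -0.9] 0.24
side post_top [-391.2  148.8] 0.92
side post_top [-79.1  -1.1] 0.76
side lock_bar [-353.2  120.2] 0.91
side lock_bar [-3.  -2.9] 0.87
side disc_axis [-2.3 -1.5] 0.82
```

View pics/top18.png

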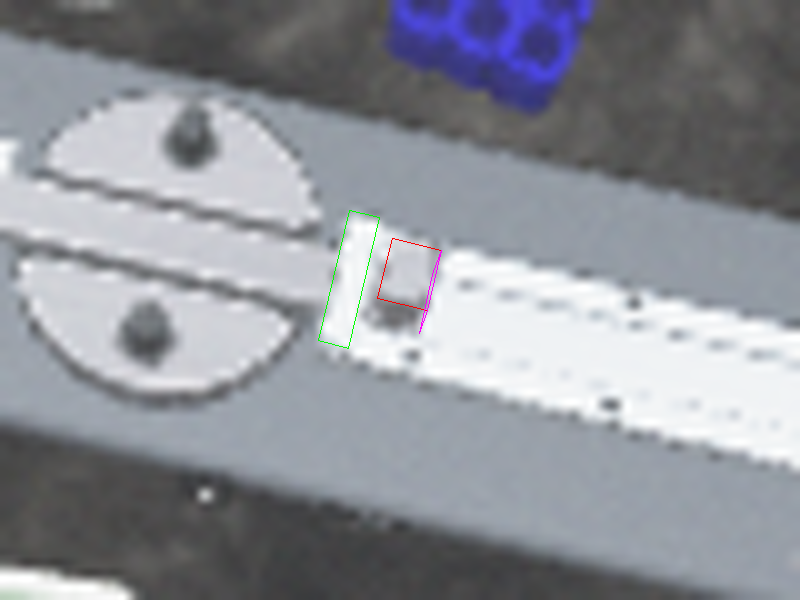

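View pics/side18.png

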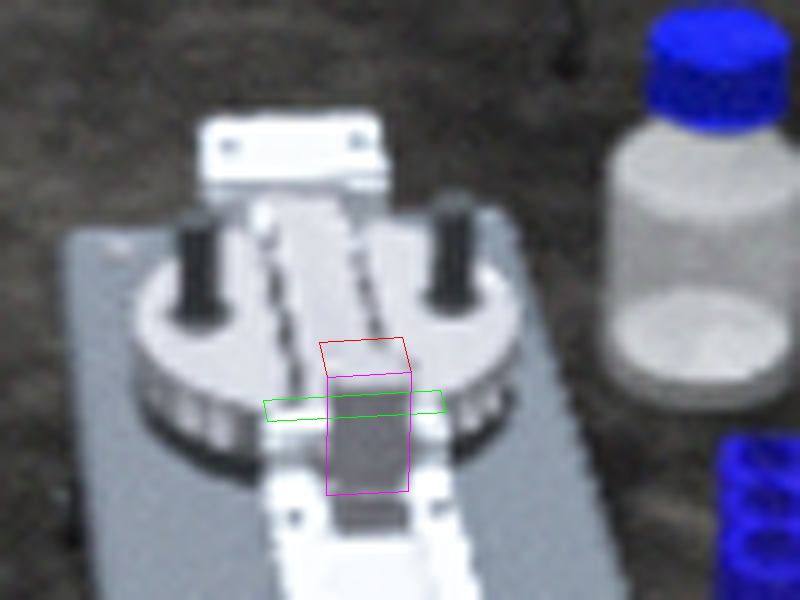

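The projected home outline sits on the post in the top view at (405,275), and within about 1–2 px in the side view, where the strap shows a similar offset. Nothing around the unit has moved, and the arm is clear. Handing in.

```bash
python3 -c "
from station import ctrl
print(ctrl.finish_job()); print(ctrl.get_obs()['t'])"
```

```text
the job is handed in; nothing more can be done
None
the job is handed in; nothing more can be done
```

The rotator is locked and the job is handed in at about 18 s, well inside the 51 s limit; no verdict was reported. With the fingers shut, I pushed one stud about 1 rad anticlockwise until the groove lined up. I then pushed the bar by its post through the groove and into the keeper.

- **Groove alignment:** it measured within about 1° of the bar channel from the top camera before I pushed the bar.
- **Bar home:** it stopped solid twice at the same place (fingertip at -97 and -96.5 mm along the unit), with up to about 20 N on the wrist. With the arm withdrawn, the projected home outline matches the post to about 1 mm in the top view.
- **Surroundings:** the bottle, block, timer, tape roll and orange bottle look unmoved in the top view. The arm partly covered the sample tube in that picture. At hand-in the arm was raised and clear.
- **Disagreements:** the network's bar and post estimates read 1–4 mm short of home, within its stated accuracy. The side-view overlay was about 1–2 px off, but the fixed strap showed a similar offset there. I put both down to calibration, because the bar would not go any further.

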